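# Re-aim the clamped switch board on its swivel base

### The arm

A 6-joint arm with a two-finger parallel gripper is mounted at the origin on the work surface. World frame = base frame: x ahead of the robot, y to its left, z up, the work surface at z = 0. Lengths are in mm, angles in rad, forces in N, time in s.
With the tool pointing down it reaches from about 275 to 750 mm from the base axis. Payload 10.2 kg.
Tool frame: the origin (TCP) lies between the finger pads; the fingertips stand 11 mm ahead of it and the grasp point (between the pads) lies 8 mm behind it (ctrl.tip_extent is the distance from the TCP to the fingertips, in mm); z points along the fingers, y is the direction in which the jaws open and shut (so a half turn about z gives the same grasp; the last joint's range is limited). The gripper opens to 85 mm and grips with 20 to 120 N. Pads are 22 mm wide; open, the fingers measure 114 mm over their backs; the gripper's body (76 mm by 85 mm) begins 54 mm behind the grasp point. The pads swing forward as they close: fully open they stand 13 mm farther back than shut.
Start: joints at [1.09, 0.313, 1.498, -0, 1.331, -0.223], TCP at [133.863, 507.653, 242.294] pointing down, gripper open.
Joint ranges: [-2.94, 2.94], [-0.97, 2.17], [0.19, 2.56], [-1.23, 4.37], [0.02, 3.11], [-2.88, 2.88]. Speed limits (rad/s): [2.39, 2.39, 3.01, 3.14, 3.14, 3.14].

### API

Orientations are given as a unit quaternion [w, x, y, z].
In Python, from rig import ctrl gives the robot as it stands.
- The arm moves only by the tool apply_moves, never from a script. Its argument "commands" is a list of rows, each a list of 5 numbers: the finger opening in cm, from 0 to 8.54, then the shift along the tool's x, y, z in cm, then the turn about the tool's z in rad. In form: [[jaw, dx, dy, dz, roll], ...]. A call has 1 to 12 rows; each row shifts and turns the commanded pose from where the row before left it, along the tool's axes as they then stand; what a row does not reach is not made up. A row lasts 1/12 s, in which the tool goes at most 41.7 mm and 7.16 degrees, less where a joint would pass 70% of its speed; a pose out of reach is approached as far as the arm can. A call with a gripper value outside its range is refused whole. The fingers move at their own pace and stop on an object; "squeeze" is the grip in N (left out, the last holds). Time passes only in rows, so rows that do not move let the fingers close. It gives the time, the measured TCP pose, the force and the opening at its end, in the units of the state.
- ctrl.sense(): the state, without advancing time (a new reading comes with each control period).
- ctrl.capture(name): name is "side" or "top"; returns the picture (420x560x3 uint8, red, green, blue); there is no depth.
- ctrl.camera_info(name): a dict with "fov_y" (degrees; the focal length in pixels is half the picture's height over the tangent of half this angle, whatever the lens; pixels are square), "cx", "cy" (the principal point, pixels), "camera_from_world" (4x4, takes a point from world to camera coordinates). Camera axes: x right, y down, z forward; pixel columns grow to the right and rows downward; lengths in mm; the calibration is good to about 2 mm. A picture is of the moment at which its call begins. camera_info takes no time and is no camera call.
- ctrl.finish_job(): hands the job in, once; it reports no verdict.
The state is a dict: "time_s": time; "joints": joint angles; "dq": joint speeds; "tau": joint torques, N m; "eef_pos": TCP position; "ee_rot": TCP orientation; "force": force on the tool from outside, world axes, zero at the start; "wrist_torque": the same for the moment, N m; "grip_width": opening from 0.0 (shut) to 1.0 (fully open).
Only numpy, scipy, OpenCV 4.12 (cv2) and the standard library are available. Lean on these libraries where they do the work, as an engineer would, in place of code of your own. Each camera call takes 0.05 s, during which the arm holds its last target.

### The job

The green toggle switch board stands on a swivel base, and somebody has cranked the clamp lever under it far too tight. Swing the lever back until the clamp is free, turn the board until its red pointer stands on the yellow tab on the rim, then swing the lever round again so that the board is locked there - firmly hand-tight by feel, clearly less tight than it was found. Do not drag the board round while it is still clamped, and leave the other things on the shelf where they are.

Things in the scene. Friction and masses are not known exactly. Their poses are not given: they have to be found in the camera images.
- swivel_base: round grey base plate screwed to the shelf, 244 mm diameter, 18 mm high, cream degree scale on top (a line every 5 degrees). Origin on the swivel axis at shelf level, z up.
- switch_board: the swivelling head: dark turntable (180 mm diameter, top 36 mm above the shelf) with the green board on two posts, and a red pointer with an upright red peg. Origin on the swivel axis at shelf level, z up; +x points along the red pointer. Unclamped it swivels up to 1.1 rad either side of the base's x axis against a drag of about 0.3 N m and stays where left; clamped it holds 1 to 2 N m or more.
- board_middle (a point): middle of the green board's upper face, 80 mm above the shelf, 16 mm from the swivel axis on the pointer's side; axes as switch_board. The board is 88 mm (x) by 150 mm (y), 14 mm thick, leaning 9 degrees, its upper edge 73 mm above the shelf on the side away from the pointer and 87 mm on the pointer's side; toggle levers reach 105 mm.
- pointer_tip (a point): end of the red pointer, 112 mm from the swivel axis, 38 mm above the shelf; axes as switch_board.
- pointer_peg (a point): grip height of the upright red peg on the pointer, 85 mm above the shelf, 86 mm from the swivel axis; axes as switch_board. The peg is round, about 15 mm thick (18 at its head), from 40 to 104 mm above the shelf, 18 mm clear of the board's edge: take it with one finger on either side along the board's y. The head is turned by it.
- set_tab: yellow tab, 14 mm wide, clipped on the rim of the base on the pointer's side, 106 to 138 mm from the swivel axis, top 23 mm above the shelf. Origin on the swivel axis at shelf level (not at the tab); +x points from the axis out through the middle of the tab. The board is set when its x axis agrees with this one: the pointer's end then lies over the tab.
- clamp_lever: steel clamp lever on the head's centre stud, below the green board, sticking out on the side away from the pointer; it turns on the swivel axis and goes round with the head. Origin on the swivel axis, 38 mm above the shelf, z up; -x points along the arm to its black knob. Clockwise seen from above tightens. It may stand 1.3 rad anticlockwise (stop) to 0.95 rad clockwise of the head's -x direction.
- lever_knob (a point): middle of the lever's upright black knob, 74 mm above the shelf, 135 mm from the swivel axis; axes as clamp_lever. The knob is round, 24 mm diameter, 50 to 96 mm above the shelf; its 11 mm thick arm runs 46 mm above the shelf, rising to 52 mm under the knob. The slack lever moves with about 0.5 N at the knob and stays where left, also when tight. From 1.05 rad anticlockwise of the head's -x on it is surely slack.
- clamp_hub (a point): middle of the lever's hub on the swivel axis, 47 mm above the shelf. In it a sprung screw foot presses on the brake; where it bites differs every time (worn lining) and no pose shows it. Once it bites, clamping grows by about 120 N per rad, and pushing on takes about 1.7 N at the knob per 10 N of clamping: stopping at a push of 7 to 8 N is properly hand-tight, 5 too loose, 12 too tight.
- beech_roller_center (a point): centre of the beech rolling cylinder, 44 mm diameter, 120 mm long, lying in a low wooden cradle. Bystander.
- glass_dome: clear glass dome paperweight, 74 mm diameter, 40 mm high; origin under its centre. Bystander.
- spinner_coin: aluminium spinner coin lying flat, 42 mm diameter, 12 mm high with its centre stub; origin under its centre. Bystander.
- bumpy_disc: pink hard silicone disc with bumps, 76 mm diameter, 15 mm high; origin under its centre. Bystander.
- stacking_ring: blue wooden ring lying flat, 72 mm outside diameter, 18 mm high; origin under its centre. Bystander.
- texture_cup: terracotta cup, 68 mm diameter, 70 mm high; origin under its centre. Bystander.

How it is judged (in metres and radians):
On the way, in this order (a step that is already met when the one before it is completed fails the run):
1. the clamp is unscrewed until its foot is off the brake ring (clamping force under 3 N) (contact force between clamp_lever and swivel_base below 3 N), for 0.2 s.
2. with the clamp still slack (under 25 N) the board has been swung until its pointer is on the yellow tab (within 0.05 rad) (angle between the x axis of switch_board and the x axis of set_tab, either way round below 0.05 rad and contact force between clamp_lever and swivel_base below 25 N), for 0.2 s.
3. the clamp holds the board there again (clamping force over 30 N, pointer on the tab) (angle between the x axis of switch_board and the x axis of set_tab, either way round below 0.05 rad and contact force between clamp_lever and swivel_base above 30 N), for 0.2 s.
At the end, for the whole second after the job is handed in: The board's pointer stands on the yellow tab (board and tab axes within 0.05 rad, about 6.5 mm at the pointer's end), the clamp is hand-tight (clamping force between 30 and 70 N), board and knob are at rest and let go, and the other things are where they were (all of step 3 and contact force between clamp_lever and swivel_base below 70 N and angular speed of each of switch_board, clamp_lever below 0.05 rad/s); the robot touches nothing.
It fails at once if the board is dragged round (faster than 0.15 rad/s) while the clamp still grips (over 30 N) (angular speed of switch_board above 0.15 rad/s and contact force between clamp_lever and swivel_base above 30 N).
It fails at once if the clamp is screwed even tighter than it can have been found (over 240 N) (contact force between clamp_lever and swivel_base above 240 N).
It fails at once if one of the other things on the shelf is moved by more than 15 mm (distance of any of beech_roller_center, glass_dome, spinner_coin, bumpy_disc, stacking_ring, texture_cup from where it was at the start of the episode above 0.015 m).
It also fails if it takes over 72 s, if anything falls off the work surface, if the arm or the gripper's body presses on something with over 40 N, if the wrist force passes 120 N, or if a joint passes its speed limit or range.

## Working session

There is one attempt and no reset: what is moved stays moved. The work goes in short steps, Python scripts to look and compute and a tool call to move; the robot and the scene stay as the last step left them, time stands still between calls to the robot, and variables do not carry over. Pictures are saved under pics/ and viewed, and the job is handed in when it is done.

Besides the shell and the picture viewer there is one more tool, called after ">>>" as name([rows], argument=value, ...), one row to a line, values as JSON. apply_moves: Moves the arm, as the interface text tells. Its arguments: {"type":"object","properties":{"commands":{"type":"array"},"squeeze":{"type":"number"}},"required":["commands"]}

```bash
mkdir -p pics; ls
python3 - <<'E'
from rig import ctrl
import cv2, json
s=ctrl.sense(); print(s)
for n in("side","top"):
    im=ctrl.capture(n); cv2.imwrite(f"pics/{n}0.png",im[:,:,::-1])
    ci=ctrl.camera_info(n); print(n,ci)
print(ctrl.tip_extent)
E
```

```text
pics
{'time_s': 0.0, 'joints': array([ 1.08958310e+00,  3.13462022e-01,  1.49843628e+00, -4.38323181e-06,
        1.33098976e+00, -2.23399787e-01]), 'dq': array([ 0.00140864,  0.00098445, -0.0013492 ,  0.00095261,  0.00047662,
       -0.00096824]), 'tau': array([-1.51925226e-03, -4.12257564e+01, -2.59745014e+01, -2.68442973e-04,
        4.02623453e-03,  1.09878954e-06]), 'eef_pos': array([133.75632617, 507.42702839, 241.7292154 ]), 'ee_rot': array([-2.21500308e-04,  1.28549467e-01,  9.91702886e-01, -6.08653572e-04]), 'force': array([-0.15483091, -0.8058535 , -0.25924503]), 'wrist_torque': array([-0.00424611,  0.03430217,  0.02198825]), 'grip_width': 1.0039607757814084}
side {'fov_y': 57.12712550369807, 'cx': 280.1592556514341, 'cy': 207.30078033992442, 'camera_from_world': array([[ 9.95714990e-01, -8.88532184e-02,  2.56274060e-02,
        -6.18863768e+02],
       [-1.96430116e-02, -4.74023063e-01, -8.80293296e-01,
         8.21604475e+01],
       [ 9.03648740e-02,  8.76017831e-01, -4.73737215e-01,
         9.09400250e+02],
       [ 0.00000000e+00,  0.00000000e+00,  0.00000000e+00,
         1.00000000e+00]])}
top {'fov_y': 43.69955476769724, 'cx': 275.7229240124694, 'cy': 210.98183335865042, 'camera_from_world': array([[ 9.55916954e-03, -9.99862261e-01,  1.35676203e-02,
        -1.19868697e+01],
       [-9.86487846e-01, -1.16488270e-02, -1.63419810e-01,
         6.15948488e+02],
       [ 1.63555348e-01, -1.18221349e-02, -9.86463322e-01,
         1.49306272e+03],
       [ 0.00000000e+00,  0.00000000e+00,  0.00000000e+00,
         1.00000000e+00]])}
11.0
```

View pics/side0.png

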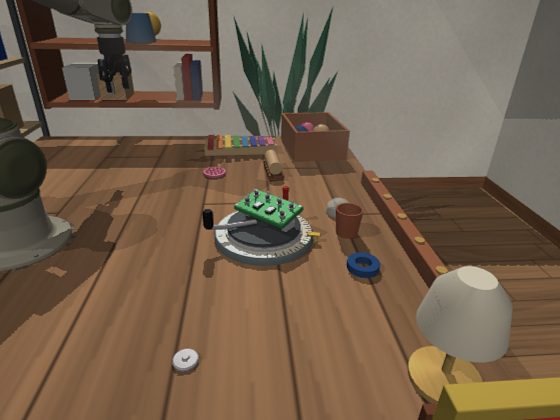

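View pics/top0.png

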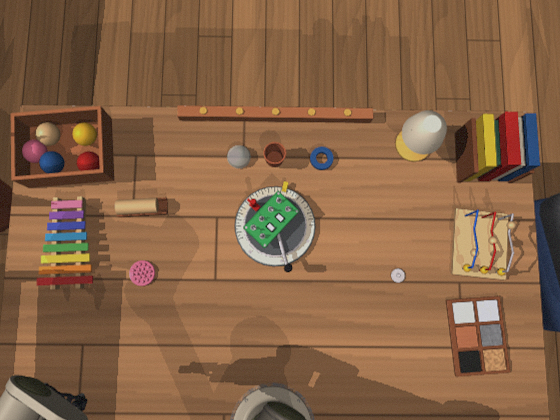

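The top view shows the base at about (275,226), the red peg at (253,203), the yellow tab at (285,187) and the black knob at (288,268). In the side view the knob is at (208,219) and the peg at (286,191). I'll measure these next.

```bash
cat > h.py <<'E'
import numpy as np, cv2
from rig import ctrl
def K(n):
    c=ctrl.camera_info(n); f=210/np.tan(np.radians(c['fov_y']/2)); return f,c['cx'],c['cy'],c['camera_from_world']
def ray(n,u,v):
    f,cx,cy,T=K(n); R=T[:3,:3]; o=-R.T@T[:3,3]; d=R.T@np.array([(u-cx)/f,(v-cy)/f,1]); return o,d
def onz(n,u,v,z):
    o,d=ray(n,u,v); return o+d*(z-o[2])/d[2]
def proj(n,p):
    f,cx,cy,T=K(n); q=T[:3,:3]@np.asarray(p)+T[:3,3]; return np.array([cx+f*q[0]/q[2],cy+f*q[1]/q[2]])
def tri(a,b):
    A=np.zeros((3,3));B=np.zeros(3)
    for o,d in(a,b):
        d=d/np.linalg.norm(d);P=np.eye(3)-np.outer(d,d);A+=P;B+=P@o
    return np.linalg.solve(A,B)
def blobs(im,lo,hi,box,mn=4):
    hsv=cv2.cvtColor(im,cv2.COLOR_RGB2HSV); m=cv2.inRange(hsv,np.array(lo),np.array(hi))
    x0,y0,x1,y1=box; k=np.zeros_like(m); k[y0:y1,x0:x1]=m[y0:y1,x0:x1]
    n,l,s,c=cv2.connectedComponentsWithStats(k)
    return [(s[i].tolist(),c[i].round(2).tolist()) for i in range(1,n) if s[i][4]>=mn]
def crop(im,box,k,name):
    x0,y0,x1,y1=box; cv2.imwrite(name,cv2.resize(im[y0:y1,x0:x1,::-1],None,fx=k,fy=k,interpolation=cv2.INTER_CUBIC))
E
python3 - <<'E'
from h import *
t=cv2.imread('pics/top0.png')[:,:,::-1].copy(); s=cv2.imread('pics/side0.png')[:,:,::-1].copy()
crop(t,(220,175,330,280),5,'pics/tc.png'); crop(s,(190,160,350,270),5,'pics/sc.png')
bt=(225,175,325,280); bs=(190,170,330,265)
print('yel',blobs(t,(22,150,120),(35,255,255),bt),blobs(s,(22,150,120),(35,255,255),bs))
print('red',blobs(t,(0,150,60),(8,255,255),bt),blobs(s,(0,150,60),(8,255,255),bs))
print('blk',blobs(t,(0,0,0),(180,255,30),bt),blobs(s,(0,0,0),(180,255,30),bs))
print('grn',blobs(t,(45,100,50),(80,255,255),bt,50))
E
```

```text
yel [([282, 181, 6, 11, 45], [284.51, 186.04])] [([307, 232, 13, 4, 38], [313.16, 233.34])]
red [([248, 199, 12, 12, 68], [253.35, 204.03])] [([283, 186, 6, 14, 68], [285.31, 191.93])]
blk [] [([253, 206, 8, 3, 8], [256.5, 207.25]), ([269, 210, 6, 4, 6], [271.5, 211.67]), ([203, 212, 10, 17, 144], [207.63, 219.89]), ([228, 231, 2, 3, 4], [228.75, 231.75])]
grn [([244, 193, 55, 55, 1233], [270.53, 219.15])]
```

View pics/tc.png

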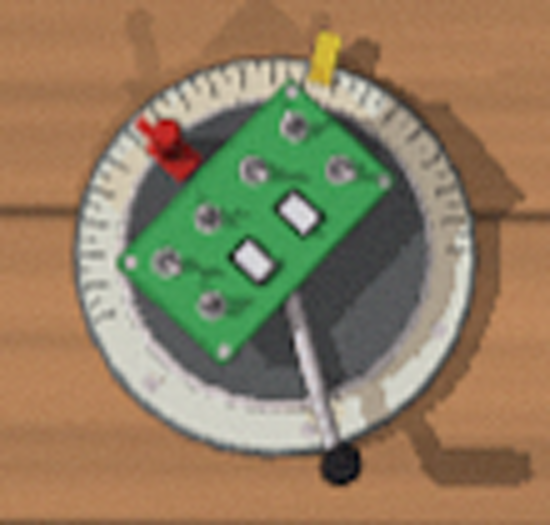

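View pics/sc.png

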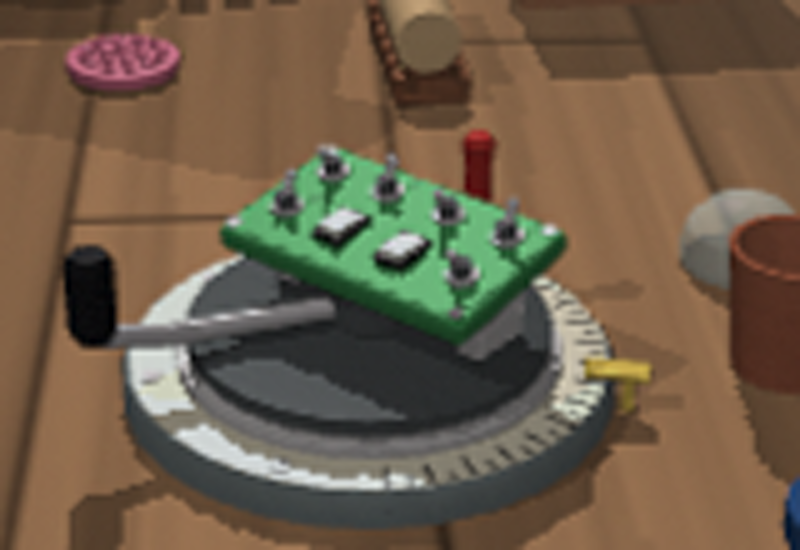

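Run:
```python
from h import *
t=cv2.imread('pics/top0.png')[:,:,::-1].copy(); s=cv2.imread('pics/side0.png')[:,:,::-1].copy()
# base: non-wood (low saturation, or green etc.) filled contour
hsv=cv2.cvtColor(t,cv2.COLOR_RGB2HSV)
m=cv2.inRange(hsv,(0,0,0),(180,100,255)); 
m2=np.zeros_like(m); m2[178:272,228:322]=m[178:272,228:322]
cs,_=cv2.findContours(m2,cv2.RETR_EXTERNAL,cv2.CHAIN_APPROX_NONE)
c=max(cs,key=cv2.contourArea)[:,0,:].astype(float)
# rays to z=18, robust circle fit r=122
P=np.array([onz('top',u,v,16)[:2] for u,v in c])
from scipy.optimize import least_squares
r=least_squares(lambda q:np.hypot(*(P-q[:2]).T)-q[2],[*P.mean(0),122],loss='soft_l1',f_scale=1.5)
print('base',r.x, len(P)); C=r.x[:2]
hs=cv2.cvtColor(s,cv2.COLOR_RGB2HSV)
tab=tri(ray('top',284.51,186.04),ray('side',313.16,233.34)); print('tab tri',tab, onz('top',284.51,186.04,23),onz('side',313.16,233.34,23))
peg=tri(ray('top',253,202),ray('side',285.6,188)); print('pegtop-ish',peg)
kn=tri(ray('top',288,267.8),ray('side',207.63,219.89)); print('knob',kn, onz('top',288,267.8,96),onz('side',207.63,219.89,74))
for nm,p in(('tab',onz('top',284.51,186.04,22)),('knobS',onz('side',207.63,219.89,74)),('knobT',onz('top',288,267.6,90))):
    d=p[:2]-C; print(nm,p,np.hypot(*d),np.arctan2(d[1],d[0]))
# dark blob of knob, red upper
print(blobs(t,(0,0,0),(180,255,60),(278,255,300,280)))
hsR=cv2.cvtColor(t,cv2.COLOR_RGB2HSV)
for y in range(196,214): print(y,[tuple(t[y,x]) if 0 else ('R' if t[y,x,0]>1.8*t[y,x,1]+20 and t[y,x,2]<90 else '.') for x in range(244,264)])
```

```text
base [577.26351073  -2.86440043 120.42154444] 243
tab tri [697.89474006 -31.63318274  23.10173566] [697.45858655 -31.60260305  23.        ] [698.39690952 -31.35386798  23.        ]
pegtop-ish [635.49872537  60.28459659 101.43276225]
knob [449.166174   -41.64949344  73.03124628] [447.08386233 -40.92241903  96.        ] [450.12610525 -43.14521454  74.        ]
tab [697.67392326 -31.63126394  22.        ] 123.7990302164745 -0.2345110412358162
knobS [450.12610525 -43.14521454  74.        ] 133.36590215444505 -2.834768823499788
knobT [447.98510852 -41.13750336  90.        ] 134.82483334290464 -2.853761990729144
[([285, 263, 7, 9, 51], [287.96, 267.27])]
196 ['.', '.', '.', '.', '.', '.', '.', '.', '.', '.', '.', '.', '.', '.', '.', '.', '.', '.', '.', '.']
197 ['.', '.', '.', '.', '.', '.', '.', '.', '.', '.', '.', '.', '.', '.', '.', '.', '.', '.', '.', '.']
198 ['.', '.', '.', '.', '.', '.', '.', '.', '.', '.', '.', '.', '.', '.', '.', '.', '.', '.', '.', '.']
199 ['.', '.', '.', '.', 'R', '.', '.', '.', 'R', 'R', 'R', '.', '.', '.', '.', '.', '.', '.', '.', '.']
200 ['.', '.', '.', '.'
[... 746 characters left out ...]
 '.', '.', 'R', 'R', 'R', 'R', 'R', 'R', 'R', 'R', '.', '.', '.', '.']
208 ['.', '.', '.', '.', '.', '.', '.', '.', '.', 'R', 'R', 'R', 'R', 'R', 'R', '.', '.', '.', '.', '.']
209 ['.', '.', '.', '.', '.', '.', '.', '.', '.', '.', 'R', 'R', 'R', 'R', '.', '.', '.', '.', '.', '.']
210 ['.', '.', '.', '.', '.', '.', '.', '.', '.', '.', '.', 'R', 'R', '.', '.', '.', '.', '.', '.', '.']
211 ['.', '.', '.', '.', '.', '.', '.', '.', '.', '.', '.', '.', '.', '.', '.', '.', '.', '.', '.', '.']
212 ['.', '.', '.', '.', '.', '.', '.', '.', '.', '.', '.', '.', '.', '.', '.', '.', '.', '.', '.', '.']
213 ['.', '.', '.', '.', '.', '.', '.', '.', '.', '.', '.', '.', '.', '.', '.', '.', '.', '.', '.', '.']
```

>>> apply_moves([
  [6, -2.47, -2.5, 0, 0],
  [6, -2.47, -2.5, 0, 0],
  [6, -2.47, -2.5, 0, 0],
  [6, -2.47, -2.5, 0, 0],
  [6, -2.47, -2.5, 0, 0],
  [6, -2.47, -2.5, 0, 0],
  [6, -2.47, -2.5, 0, 0],
  [6, -2.47, -2.5, 0, 0],
  [6, -2.47, -2.5, 0, 0],
  [6, -2.47, -2.5, 0, 0],
  [6, -2.47, -2.5, 0, 0],
  [6, -2.47, -2.5, 0, 0],
], squeeze=60)

```text
time_s: 1.1
eef_pos: [344.3, 140.3, 242.3]
ee_rot: [0.0, 0.129, 0.992, 0.0]
force: [0.6, 0.4, -0.7]
grip_width: 0.7
```

>>> apply_moves([
  [6, -2.47, -2.5, 0, 0],
  [6, -2.47, -2.5, 0, 0],
  [6, -2.47, -2.5, 0, 0],
  [6, -2.47, -2.5, 0, 0],
  [6, -2.47, -2.5, 0, 0],
  [6, -2.47, -2.5, 0, 0],
  [6, 0, 0, 0.5, 0.118],
  [6, 0, 0, 0.5, 0.118],
  [6, 0, 0, 0.5, 0.118],
  [6, 0, 0, 0.5, 0.118],
  [6, 0, 0, 0.5, 0.118],
  [6, 0, 0, 0.5, 0.118],
])

```text
time_s: 2.1
eef_pos: [448.9, -40.8, 211.8]
ee_rot: [-0.0, 0.467, 0.884, -0.0]
force: [-0.7, 0.6, -0.3]
grip_width: 0.702
```

>>> apply_moves([
  [6, 0, 0, 0.5, 0.118],
  [6, 0, 0, 0.5, 0.118],
  [6, 0, 0, 0.5, 0.118],
  [6, 0, 0, 0.5, 0.118],
  [6, 0, 0, 0.5, 0.118],
  [6, 0, 0, 0.5, 0.118],
  [6, 0, 0, 0.5, 0.118],
  [6, 0, 0, 0.5, 0.118],
  [6, 0, 0, 0.5, 0.118],
  [6, 0, 0, 0.5, 0.118],
  [6, 0, 0, 0.5, 0.118],
  [6, 0, 0, 0.5, 0.118],
])

```text
time_s: 3.1
eef_pos: [448.9, -40.8, 151.8]
ee_rot: [-0.0, 0.93, 0.368, -0.0]
force: [-0.4, -0.1, 0.8]
grip_width: 0.704
```

>>> apply_moves([
  [6, 0, 0, 0.5, 0.118],
  [6, 0, 0, 0.5, 0.118],
  [6, 0, 0, 0.5, 0.118],
  [6, 0, 0, 0.5, 0.118],
  [6, 0, 0, 0, 0],
])

```text
time_s: 3.52
eef_pos: [448.5, -40.6, 131.4]
ee_rot: [-0.0, 0.99, 0.141, -0.001]
force: [0.4, -0.2, -0.0]
grip_width: 0.703
```

```bash
cat >> h.py <<'E'
def st():
    s=ctrl.sense(); q=s['ee_rot']; a=np.arctan2(q[2],q[1]); yd=(2*a-np.pi/2+np.pi)%(2*np.pi)-np.pi
    return s,yd
def look(tag,bt=(215,165,335,285),bs=(170,130,350,270)):
    t=ctrl.capture('top'); s=ctrl.capture('side')
    cv2.imwrite(f'pics/{tag}_t.png',t[:,:,::-1]); cv2.imwrite(f'pics/{tag}_s.png',s[:,:,::-1])
    a=cv2.resize(t[bt[1]:bt[3],bt[0]:bt[2],::-1],(480,480),interpolation=cv2.INTER_CUBIC)
    b=s[bs[1]:bs[3],bs[0]:bs[2],::-1]; b=cv2.resize(b,(320,int(320*b.shape[0]/b.shape[1])),interpolation=cv2.INTER_CUBIC)
    o=np.zeros((480,800,3),np.uint8); o[:,:480]=a; o[:b.shape[0],480:]=b; cv2.imwrite(f'pics/{tag}.png',o)
    return t,s
E
python3 -c "
from h import *
look('a1'); s,y=st(); print(y,s['eef_pos'],s['force'])"
```

```text
-1.2792932447508059 [448.95456317 -40.80852405 132.24047104] [0.3582135  0.39732077 0.20888547]
```

View pics/a1.png

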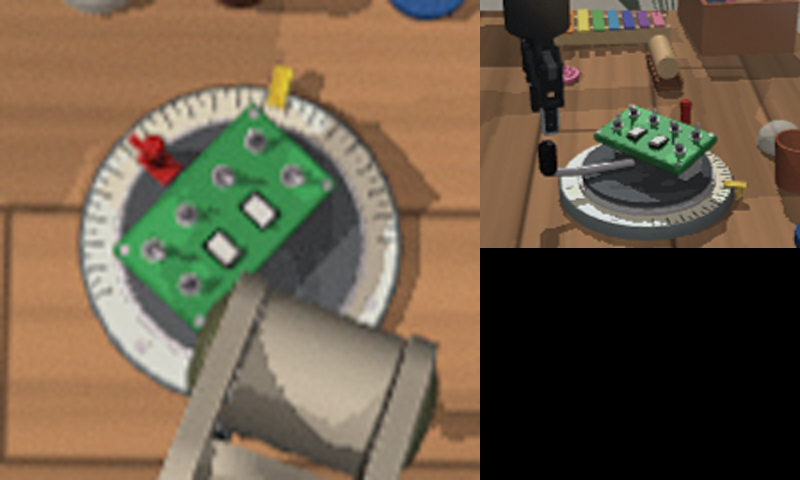

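The fingers stand directly above the knob in the side view, with the tips at about (548,130) and the knob at (548,158). I'll descend and close on it.

>>> apply_moves([
  [6, 0, 0, 1.3, 0],
  [6, 0, 0, 1.3, 0],
  [6, 0, 0, 1.3, 0],
  [6, 0, 0, 1.3, 0],
  [6, 0, 0, 1.3, 0],
  [6, 0, 0, 0, 0],
])

```text
time_s: 4.12
eef_pos: [448.1, -40.5, 65.8]
ee_rot: [-0.001, 0.989, 0.145, -0.001]
force: [-0.9, 1.2, -0.8]
grip_width: 0.7
```

>>> apply_moves([
  [1.8, 0, 0, 0, 0],
  [1.8, 0, 0, 0, 0],
  [1.8, 0, 0, 0, 0],
  [1.8, 0, 0, 0, 0],
  [1.8, 0, 0, 0, 0],
  [1.8, 0, 0, 0, 0],
], squeeze=60)

```text
time_s: 4.62
eef_pos: [449.5, -41.0, 68.3]
ee_rot: [0.0, 0.99, 0.144, 0.001]
force: [-0.4, 0.3, 5.5]
grip_width: 0.261
```

>>> apply_moves([
  [1.8, 0.0007, 0.135, 0, -0.01],
  [1.8, 0.0007, 0.135, 0, -0.01],
  [1.8, 0.0007, 0.135, 0, -0.01],
  [1.8, 0.0007, 0.135, 0, -0.01],
  [1.8, 0.0007, 0.135, 0, -0.01],
  [1.8, 0.0007, 0.135, 0, -0.01],
  [1.8, 0.0007, 0.135, 0, -0.01],
  [1.8, 0.0007, 0.135, 0, -0.01],
  [1.8, 0.0007, 0.135, 0, -0.01],
  [1.8, 0.0007, 0.135, 0, -0.01],
  [1.8, 0.0007, 0.135, 0, -0.01],
  [1.8, 0.0007, 0.135, 0, -0.01],
])

```text
time_s: 5.62
eef_pos: [455.7, -57.6, 68.3]
ee_rot: [0.002, 0.979, 0.204, 0.001]
force: [2.7, -8.4, -0.4]
grip_width: 0.259
```

```bash
cat >> h.py <<'E'
C0=np.array([578.,-2.9])
def rep():
    s,y=st(); d=s['eef_pos'][:2]-C0; ph=np.arctan2(d[1],d[0]); er=d/np.hypot(*d); et=np.array([-er[1],er[0]])
    F=s['force']; print('t',round(s['time_s'],2),'tcp',s['eef_pos'].round(1),'r',round(np.hypot(*d),1),'phi',round(ph,3),'ydir',round(y,3),'Ft',round(F[:2]@et,2),'Fr',round(F[:2]@er,2),'Fz',round(F[2],2),'q6',s['joints'][5].round(2),'w',round(s['grip_width'],3))
E
python3 -c "
from h import *
rep()"
```

```text
t 5.62 tcp [455.7 -57.6  68.3] r 133.9 phi -2.721 ydir -1.161 Ft 8.82 Fr 0.95 Fz -0.4 q6 0.78 w 0.259
```

```bash
python3 -c "
from h import *
t,s=look('a2'); print(blobs(t,(0,150,60),(8,255,255),(225,175,325,280)),blobs(s,(0,150,60),(8,255,255),(190,170,330,265))); rep()"
```

```text
[([248, 199, 12, 12, 66], [253.47, 204.18])] [([283, 186, 6, 14, 68], [285.38, 191.85])]
t 5.72 tcp [455.8 -57.7  68.3] r 133.9 phi -2.72 ydir -1.161 Ft 8.88 Fr 1.04 Fz -0.1 q6 0.78 w 0.264
```

View pics/a2.png

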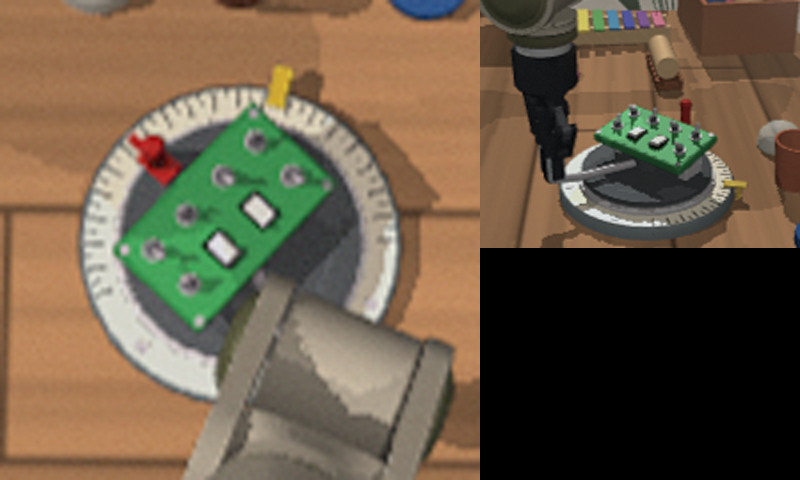

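The red peg is still at (253.5,204), so the board hasn't moved, and the lever follows the fingers. I'll continue in the same direction.

>>> apply_moves([
  [1.8, 0.0027, 0.27, 0, -0.02],
  [1.8, 0.0027, 0.27, 0, -0.02],
  [1.8, 0.0027, 0.27, 0, -0.02],
  [1.8, 0.0027, 0.27, 0, -0.02],
  [1.8, 0.0027, 0.27, 0, -0.02],
  [1.8, 0.0027, 0.27, 0, -0.02],
  [1.8, 0.0027, 0.27, 0, -0.02],
  [1.8, 0.0027, 0.27, 0, -0.02],
  [1.8, 0.0027, 0.27, 0, -0.02],
  [1.8, 0.0027, 0.27, 0, -0.02],
  [1.8, 0.0027, 0.27, 0, -0.02],
  [1.8, 0.0027, 0.27, 0, -0.02],
])

```text
time_s: 6.72
eef_pos: [471.1, -83.6, 68.0]
ee_rot: [-0.0, 0.948, 0.319, 0.0]
force: [-1.1, 3.6, 8.1]
grip_width: 0.26
```

```bash
python3 -c "
from h import *
rep()"
```

```text
t 6.72 tcp [471.1 -83.6  68. ] r 134.0 phi -2.495 ydir -0.922 Ft -3.53 Fr -1.25 Fz 8.06 q6 0.5 w 0.26
```

>>> apply_moves([
  [1.8, 0.0027, 0.27, 0, -0.02],
  [1.8, 0.0027, 0.27, 0, -0.02],
  [1.8, 0.0027, 0.27, 0, -0.02],
  [1.8, 0.0027, 0.27, 0, -0.02],
  [1.8, 0.0027, 0.27, 0, -0.02],
  [1.8, 0.0027, 0.27, 0, -0.02],
  [1.8, 0.0027, 0.27, 0, -0.02],
  [1.8, 0.0027, 0.27, 0, -0.02],
  [1.8, 0.0027, 0.27, 0, -0.02],
  [1.8, 0.0027, 0.27, 0, -0.02],
  [1.8, 0.0027, 0.27, 0, -0.02],
  [1.8, 0.0027, 0.27, 0, -0.02],
])

```text
time_s: 7.72
eef_pos: [493.6, -106.8, 67.9]
ee_rot: [-0.0, 0.903, 0.43, 0.0]
force: [0.9, 3.2, 6.1]
grip_width: 0.261
```

```bash
python3 -c "
from h import *
rep()"
```

```text
t 7.72 tcp [ 493.6 -106.8   67.9] r 133.9 phi -2.253 ydir -0.682 Ft -1.34 Fr -3.04 Fz 6.07 q6 0.23 w 0.261
```

>>> apply_moves([
  [1.8, 0.0027, 0.27, 0, -0.02],
  [1.8, 0.0027, 0.27, 0, -0.02],
  [1.8, 0.0027, 0.27, 0, -0.02],
  [1.8, 0.0027, 0.27, 0, -0.02],
  [1.8, 0.0027, 0.27, 0, -0.02],
  [1.8, 0.0027, 0.27, 0, -0.02],
  [1.8, 0.0027, 0.27, 0, -0.02],
  [1.8, 0.0027, 0.27, 0, -0.02],
  [1.8, 0.0027, 0.27, 0, -0.02],
  [1.8, 0.0027, 0.27, 0, -0.02],
  [1.8, 0.0027, 0.27, 0, -0.02],
  [1.8, 0.0027, 0.27, 0, -0.02],
])

```text
time_s: 8.72
eef_pos: [520.8, -123.9, 67.8]
ee_rot: [-0.0, 0.845, 0.535, 0.0]
force: [-0.8, 2.9, 5.6]
grip_width: 0.265
```

```bash
python3 -c "
from h import *
rep();t,s=look('a3'); print(blobs(t,(0,150,60),(8,255,255),(225,175,325,280)),blobs(s,(0,150,60),(8,255,255),(190,170,330,265)))"
```

```text
t 8.72 tcp [ 520.8 -123.9   67.8] r 133.9 phi -2.012 ydir -0.442 Ft -2.02 Fr -2.3 Fz 5.64 q6 -0.01 w 0.265
[([248, 199, 12, 12, 65], [253.42, 204.06])] [([283, 186, 6, 14, 68], [285.38, 191.85])]
```

View pics/a3.png

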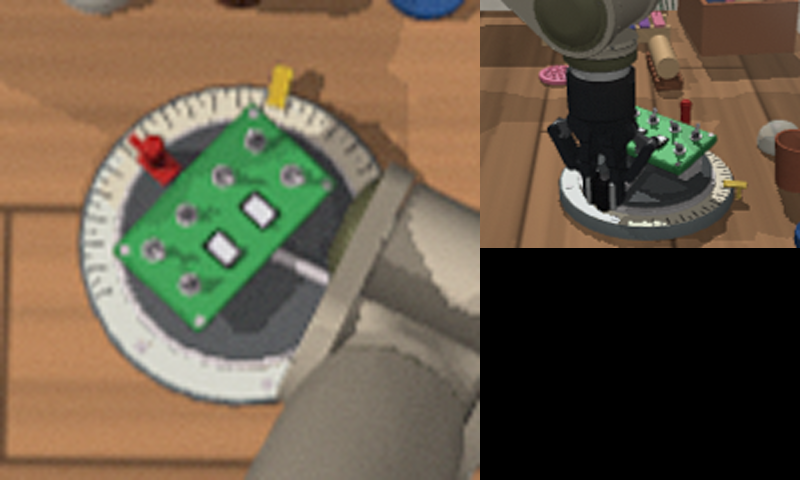

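The lever has followed the fingers and the peg is still at (253,204). The forces are small, so I can go faster to about +1.1 rad.

>>> apply_moves([
  [1.8, 0.006, 0.405, 0, -0.03],
  [1.8, 0.006, 0.405, 0, -0.03],
  [1.8, 0.006, 0.405, 0, -0.03],
  [1.8, 0.006, 0.405, 0, -0.03],
  [1.8, 0.006, 0.405, 0, -0.03],
  [1.8, 0.006, 0.405, 0, -0.03],
  [1.8, 0.006, 0.405, 0, -0.03],
  [1.8, 0.006, 0.405, 0, -0.03],
  [1.8, 0.006, 0.405, 0, -0.03],
  [1.8, 0.006, 0.405, 0, -0.03],
  [1.8, 0.006, 0.405, 0, -0.03],
  [1.8, 0.006, 0.405, 0, -0.03],
])

```text
time_s: 9.82
eef_pos: [567.4, -136.4, 67.6]
ee_rot: [-0.0, 0.735, 0.678, 0.0]
force: [0.4, 4.0, 5.7]
grip_width: 0.261
```

>>> apply_moves([
  [1.8, 0.006, 0.405, 0, -0.03],
  [1.8, 0.006, 0.405, 0, -0.03],
  [1.8, 0.006, 0.405, 0, -0.03],
  [1.8, 0.006, 0.405, 0, -0.03],
  [1.8, 0.006, 0.405, 0, -0.03],
  [1.8, 0.006, 0.405, 0, -0.03],
  [1.8, 0.006, 0.405, 0, -0.03],
  [1.8, 0.006, 0.405, 0, -0.03],
  [1.8, 0.006, 0.405, 0, -0.03],
  [1.8, 0.006, 0.405, 0, -0.03],
  [1.8, 0.006, 0.405, 0, -0.03],
  [1.8, 0.006, 0.405, 0, -0.03],
])

```text
time_s: 10.82
eef_pos: [615.4, -131.6, 67.6]
ee_rot: [-0.001, 0.602, 0.798, 0.0]
force: [-0.8, 4.4, 5.7]
grip_width: 0.261
```

>>> apply_moves([
  [1.8, 0.006, 0.405, 0, -0.03],
  [1.8, 0.006, 0.405, 0, -0.03],
  [1.8, 0.006, 0.405, 0, -0.03],
  [1.8, 0, 0, 0, 0],
  [1.8, 0, 0, 0, 0],
])

```text
time_s: 11.23
eef_pos: [626.8, -127.8, 67.6]
ee_rot: [-0.0, 0.566, 0.824, 0.0]
force: [-2.1, 3.1, 5.3]
grip_width: 0.264
```

```bash
python3 -c "
from h import *
rep();t,s=look('a4'); print(blobs(t,(0,150,60),(8,255,255),(225,175,325,280)),blobs(s,(0,150,60),(8,255,255),(190,170,330,265)))"
```

```text
t 11.23 tcp [ 626.8 -127.8   67.6] r 134.1 phi -1.198 ydir 0.367 Ft -0.84 Fr -3.63 Fz 5.27 q6 -0.75 w 0.264
[([248, 199, 12, 12, 66], [253.47, 204.02])] []
```

View pics/a4.png

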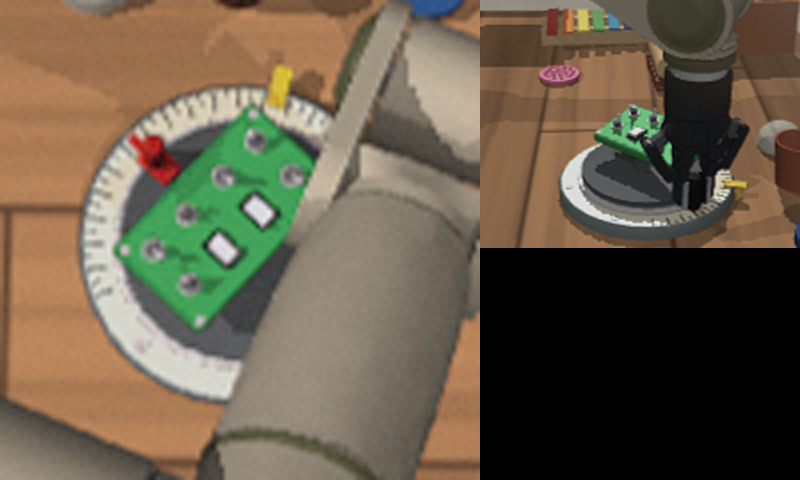

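The lever is now near +1.12 rad, with the knob at (627,-128) mm, so it is surely slack, and the peg is still at (253,204). I'll release the knob and go to the peg.

>>> apply_moves([
  [4.5, 0, 0, 0, 0],
  [4.5, 0, 0, 0, 0],
  [4.5, 0, 0, 0, 0],
  [4.5, 0, 0, -1, 0],
  [4.5, 0, 0, -3, 0],
  [4.5, 0, 0, -3, 0],
  [4.5, 0, 0, -3, 0],
  [4.5, 2.87, 1.27, 0, 0],
  [4.5, 2.87, 1.27, 0, 0],
  [4.5, 2.87, 1.27, 0, 0],
  [4.5, 2.87, 1.27, 0, 0],
  [4.5, 2.87, 1.27, 0, 0],
])

```text
time_s: 12.33
eef_pos: [634.6, 29.5, 168.1]
ee_rot: [0.0, 0.566, 0.824, 0.0]
force: [-0.4, -0.6, -0.1]
grip_width: 0.524
```

>>> apply_moves([
  [4.5, 2.87, 1.27, 0, 0],
  [4.5, 0, 0, 0.3, 0.111],
  [4.5, 0, 0, 0.3, 0.111],
  [4.5, 0, 0, 0.3, 0.111],
  [4.5, 0, 0, 0.3, 0.111],
  [4.5, 0, 0, 0.3, 0.111],
  [4.5, 0, 0, 0.3, 0.111],
  [4.5, 0, 0, 0.3, 0.111],
  [4.5, 0, 0, 0.3, 0.111],
  [4.5, 0, 0, 0.3, 0.111],
  [4.5, 0, 0, 0.3, 0.111],
  [4.5, 0, 0, 0, 0],
])

```text
time_s: 13.33
eef_pos: [636.1, 59.4, 137.4]
ee_rot: [-0.0, 0.916, 0.4, -0.0]
force: [-0.2, -0.7, -0.4]
grip_width: 0.527
```

```bash
python3 -c "
from h import *
rep();t,s=look('a5')"
```

```text
t 13.33 tcp [636.1  59.4 137.4] r 85.2 phi 0.82 ydir -0.747 Ft -0.36 Fr -0.65 Fz -0.36 q6 0.66 w 0.527
```

View pics/a5.png

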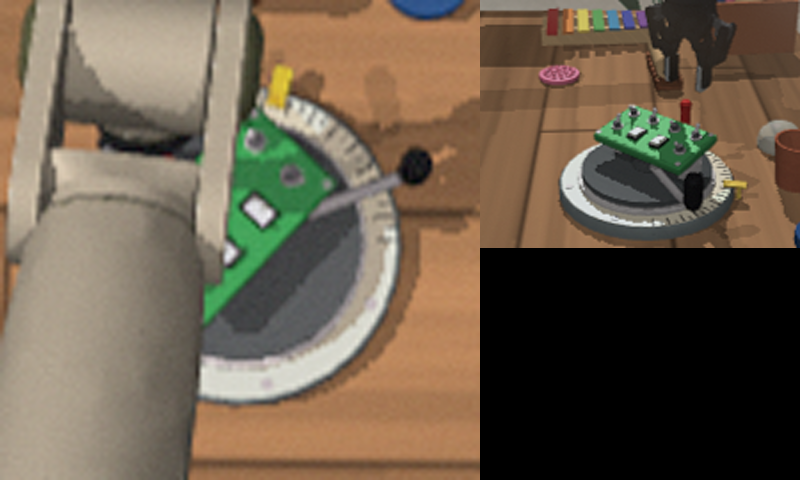

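The lever stayed at (415,165) in the composite. In the side view the open fingers straddle the peg column at x≈686. I'll descend and grip.

>>> apply_moves([
  [4.5, 0, 0, 1, 0],
  [4.5, 0, 0, 1, 0],
  [4.5, 0, 0, 1, 0],
  [4.5, 0, 0, 1, 0],
  [4.5, 0, 0, 1, 0],
  [4.5, 0, 0, 0.9, 0],
  [1, 0, 0, 0, 0],
  [1, 0, 0, 0, 0],
  [1, 0, 0, 0, 0],
  [1, 0, 0, 0, 0],
  [1, 0, 0, 0, 0],
  [1, 0, 0, 0, 0],
], squeeze=30)

```text
time_s: 14.43
eef_pos: [636.2, 59.7, 78.2]
ee_rot: [-0.0, 0.916, 0.402, -0.0]
force: [-0.8, 1.6, -4.7]
grip_width: 0.175
```

```bash
python3 -c "
from h import *
rep();t,s=look('a6')"
```

```text
t 14.43 tcp [636.2  59.7  78.2] r 85.4 phi 0.822 ydir -0.743 Ft 1.7 Fr 0.65 Fz -4.74 q6 0.65 w 0.175
```

View pics/a6.png

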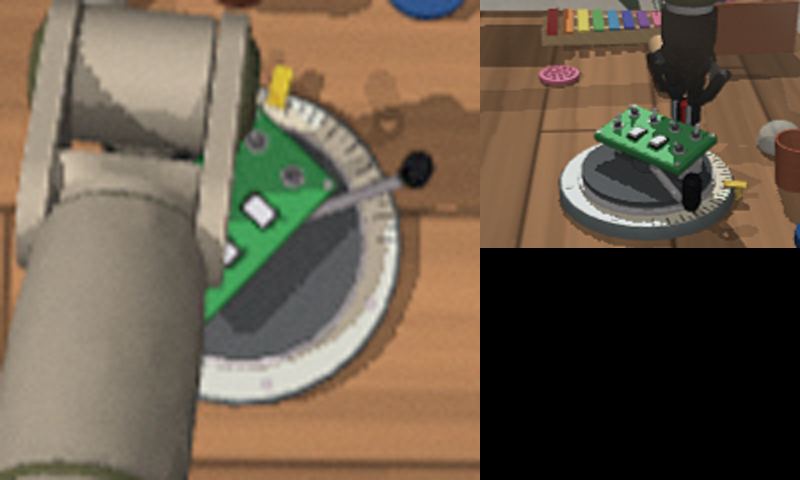

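The peg is gripped at 15 mm. I'll swing the head clockwise by 1.056 rad.

>>> apply_moves([
  [1, -0.007, 0.344, 0, 0.04],
  [1, -0.007, 0.344, 0, 0.04],
  [1, -0.007, 0.344, 0, 0.04],
  [1, -0.007, 0.344, 0, 0.04],
  [1, -0.007, 0.344, 0, 0.04],
  [1, -0.007, 0.344, 0, 0.04],
  [1, -0.007, 0.344, 0, 0.04],
  [1, -0.007, 0.344, 0, 0.04],
  [1, -0.007, 0.344, 0, 0.04],
  [1, -0.007, 0.344, 0, 0.04],
  [1, -0.007, 0.344, 0, 0.04],
  [1, -0.007, 0.344, 0, 0.04],
])

```text
time_s: 15.53
eef_pos: [658.3, 26.0, 78.2]
ee_rot: [-0.001, 0.985, 0.172, -0.001]
force: [-5.6, 3.8, -2.1]
grip_width: 0.185
```

```bash
python3 -c "
from h import *
rep();t,s=look('a7')"
```

```text
t 15.53 tcp [658.3  26.   78.2] r 85.3 phi 0.346 ydir -1.225 Ft 5.46 Fr -4.03 Fz -2.09 q6 1.09 w 0.185
```

View pics/a7.png

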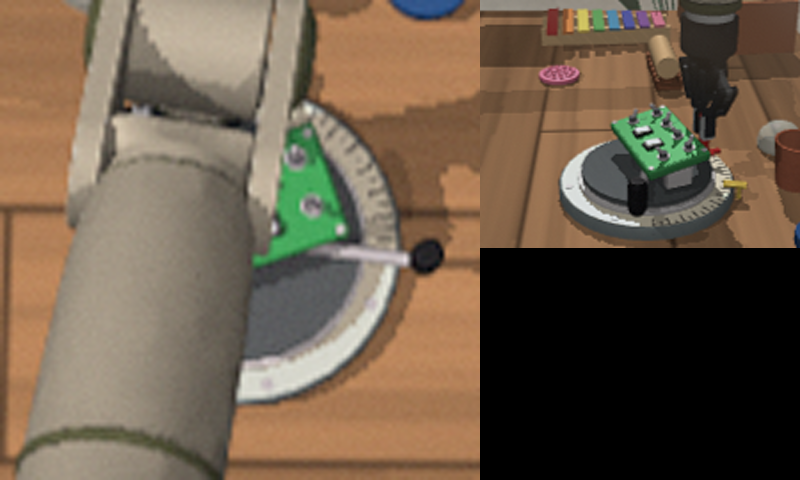

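The board, its red pointer and the lever have turned together; the lever knob is now at (425,257). I'll continue.

>>> apply_moves([
  [1, -0.008, 0.378, 0, 0.044],
  [1, -0.008, 0.378, 0, 0.044],
  [1, -0.008, 0.378, 0, 0.044],
  [1, -0.008, 0.378, 0, 0.044],
  [1, -0.008, 0.378, 0, 0.044],
  [1, -0.008, 0.378, 0, 0.044],
  [1, -0.008, 0.378, 0, 0.044],
  [1, -0.008, 0.378, 0, 0.044],
  [1, -0.008, 0.378, 0, 0.044],
  [1, -0.008, 0.378, 0, 0.044],
  [1, -0.008, 0.378, 0, 0.044],
  [1, -0.008, 0.378, 0, 0.044],
])

```text
time_s: 16.63
eef_pos: [661.7, -18.1, 78.2]
ee_rot: [-0.001, 0.996, -0.09, -0.002]
force: [-6.7, 6.6, -0.9]
grip_width: 0.183
```

>>> apply_moves([
  [1, -0.003, 0.225, 0, 0.026],
  [1, -0.003, 0.225, 0, 0.026],
  [1, 0, 0, 0, 0],
  [1, 0, 0, 0, 0],
  [1, 0, 0, 0, 0],
])

```text
time_s: 17.05
eef_pos: [660.7, -22.9, 78.2]
ee_rot: [-0.0, 0.993, -0.115, -0.002]
force: [-8.2, 3.7, -0.5]
grip_width: 0.181
```

```bash
python3 -c "
from h import *
rep();t,s=look('a8',bs=(230,150,350,270))"
```

```text
t 17.05 tcp [660.7 -22.9  78.2] r 85.0 phi -0.237 ydir -1.801 Ft 1.71 Fr -8.89 Fz -0.53 q6 1.59 w 0.181
```

View pics/a8.png

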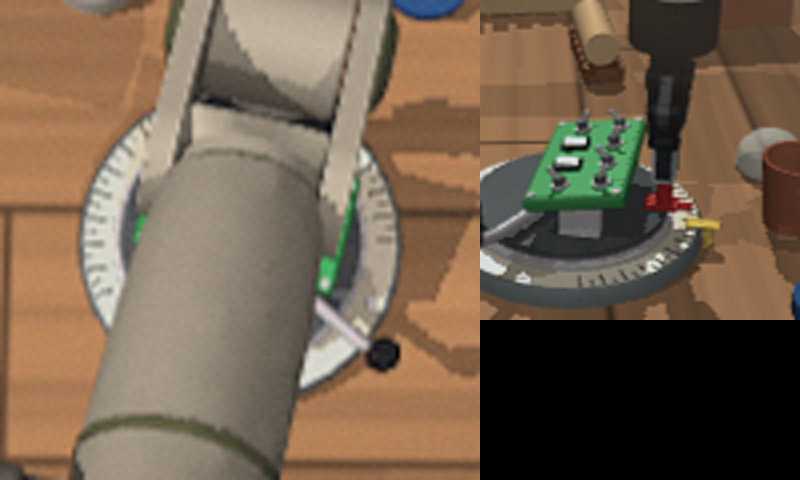

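The pointer's end now points at the yellow tab, near (690,205) and (700,225) in the side crop. I'll release the peg, go over the knob, and then measure the pointer against the tab.

>>> apply_moves([
  [4.5, 0, 0, 0, 0],
  [4.5, 0, 0, 0, 0],
  [4.5, 0, 0, 0, 0],
  [4.5, 0, 0, -1, 0],
  [4.5, 0, 0, -3, 0],
  [4.5, 0, 0, -3, 0],
  [4.5, 0, 0, -2, 0],
  [4.5, -2.41, 2.01, 0, 0],
  [4.5, -2.41, 2.01, 0, 0],
  [4.5, -2.41, 2.01, 0, 0],
  [4.5, -2.41, 2.01, 0, 0],
  [4.5, -2.41, 2.01, 0, 0],
])

```text
time_s: 18.15
eef_pos: [520.3, -94.3, 169.4]
ee_rot: [0.0, 0.993, -0.116, 0.001]
force: [0.2, -1.8, 0.8]
grip_width: 0.526
```

>>> apply_moves([
  [4.5, -2.41, 2.01, 0, 0],
  [4.5, 0, 0, 0.3, -0.111],
  [4.5, 0, 0, 0.3, -0.111],
  [4.5, 0, 0, 0.3, -0.111],
  [4.5, 0, 0, 0.3, -0.111],
  [4.5, 0, 0, 0.3, -0.111],
  [4.5, 0, 0, 0.3, -0.111],
  [4.5, 0, 0, 0.3, -0.111],
  [4.5, 0, 0, 0.3, -0.111],
  [4.5, 0, 0, 0.3, -0.111],
  [4.5, 0, 0, 0.3, -0.111],
  [4.5, 0, 0, 0, 0],
])

```text
time_s: 19.15
eef_pos: [493.5, -107.9, 138.8]
ee_rot: [0.0, 0.904, 0.427, 0.0]
force: [-0.1, 0.9, 0.5]
grip_width: 0.523
```

```bash
cat > m.py <<'E'
from h import *
import sys
tag=sys.argv[1]
rep();t,s=look(tag)
bt=(225,170,325,280); bs=(190,160,340,265)
print('yel',blobs(t,(22,150,120),(35,255,255),bt),blobs(s,(22,150,120),(35,255,255),bs))
print('red',blobs(t,(0,150,60),(8,255,255),bt),blobs(s,(0,150,60),(8,255,255),bs))
print('blk',blobs(t,(0,0,0),(180,255,60),bt,25),blobs(s,(0,0,0),(180,255,30),bs,25))
hsv=cv2.cvtColor(t,cv2.COLOR_RGB2HSV); g=cv2.inRange(hsv,(45,100,50),(80,255,255)); g[:170]=0;g[280:]=0
cs,_=cv2.findContours(g,cv2.RETR_EXTERNAL,cv2.CHAIN_APPROX_NONE); c=max(cs,key=cv2.contourArea)
P=np.array([onz('top',u,v,80)[:2] for u,v in c[:,0,:]],np.float32)
print('board rect',cv2.minAreaRect(P))
E
python3 m.py b1
```

```text
t 19.15 tcp [ 493.5 -107.9  138.8] r 134.7 phi -2.248 ydir -0.689 Ft -0.62 Fr -0.64 Fz 0.54 q6 0.24 w 0.523
yel [([282, 181, 6, 9, 32], [284.78, 184.88])] [([307, 232, 13, 4, 37], [313.03, 233.35])]
red [([278, 189, 8, 14, 63], [281.73, 196.29])] [([291, 201, 18, 29, 205], [299.07, 217.05]), ([337, 205, 3, 2, 4], [338.0, 205.5]), ([336, 208, 4, 5, 8], [337.25, 209.88]), ([338, 222, 2, 9, 11], [338.45, 225.64]), ([338, 232, 2, 4, 4], [338.5, 233.5])]
blk [([304, 253, 16, 8, 32], [309.72, 256.62])] [([195, 160, 59, 54, 1549], [224.3, 180.1]), ([220, 226, 11, 18, 157], [225.07, 234.29])]
board rect ((593.3735961914062, -6.170082092285156), (147.85467529296875, 88.61626434326172), 76.23453521728516)
```

View pics/b1.png

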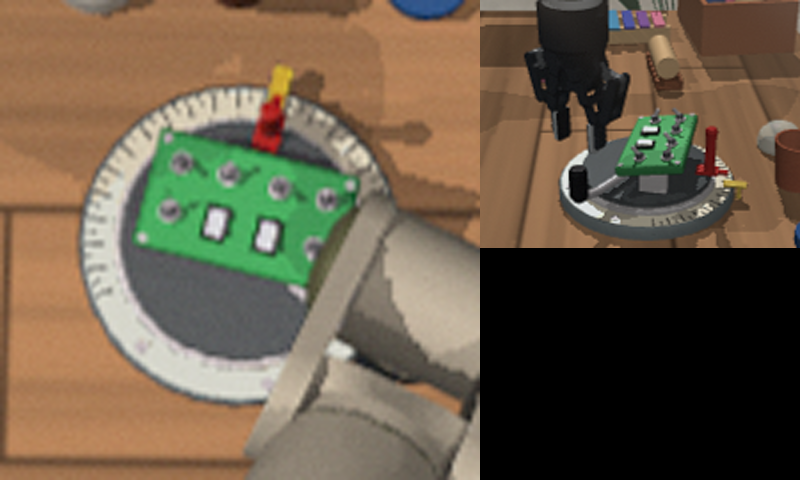

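In the top view the pointer meets the tab: red at (281.7,196), yellow at (284.8,185). The green board's outline gives -0.240 rad, against -0.234 to -0.238 rad for the tab. I'll verify the knob position and descend around it.

```bash
python3 -c "
from h import *
p=onz('side',225.3,234.6,74); d=p[:2]-C0; print(p,np.hypot(*d),np.arctan2(d[1],d[0]))"
```

```text
[ 492.25090321 -107.5989865    74.        ] 135.33212986525623 -2.2570193237099208
```

>>> apply_moves([
  [4.5, 0, 0, 1.2, 0],
  [4.5, 0, 0, 1.2, 0],
  [4.5, 0, 0, 1.2, 0],
  [4.5, 0, 0, 1.2, 0],
  [4.5, 0, 0, 1.2, 0],
  [4.5, 0, 0, 1.2, 0],
  [3.6, 0, 0, 0, 0],
  [3.6, 0, 0, 0, 0],
  [3.6, 0, 0, 0, 0],
])

```text
time_s: 20.0
eef_pos: [493.9, -107.9, 67.3]
ee_rot: [0.001, 0.905, 0.424, 0.0]
force: [0.8, -0.3, -0.0]
grip_width: 0.419
```

```bash
python3 -c "
from h import *
rep();t,s=look('b2',bs=(190,170,290,270)); rep()"
```

```text
t 20.0 tcp [ 493.9 -107.9   67.3] r 134.6 phi -2.246 ydir -0.694 Ft 0.83 Fr -0.24 Fz -0.01 q6 0.25 w 0.419
t 20.1 tcp [ 493.8 -107.9   67.2] r 134.6 phi -2.246 ydir -0.694 Ft 0.33 Fr 1.06 Fz -0.57 q6 0.25 w 0.418
```

View pics/b2.png

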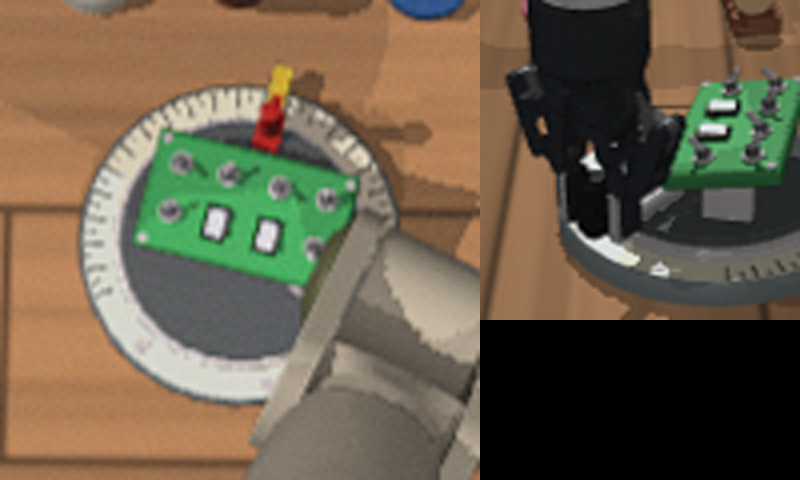

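The knob stands between the fingers at about (595,220) in the side crop. Free-force tare is about 0.5 N. I'll start swinging clockwise.

>>> apply_moves([
  [3.6, 0.006, -0.405, 0, 0.03],
  [3.6, 0.006, -0.405, 0, 0.03],
  [3.6, 0.006, -0.405, 0, 0.03],
  [3.6, 0.006, -0.405, 0, 0.03],
  [3.6, 0.006, -0.405, 0, 0.03],
  [3.6, 0.006, -0.405, 0, 0.03],
  [3.6, 0.006, -0.405, 0, 0.03],
  [3.6, 0.006, -0.405, 0, 0.03],
])

```text
time_s: 20.77
eef_pos: [471.4, -84.3, 67.0]
ee_rot: [0.001, 0.95, 0.313, 0.0]
force: [0.3, -0.9, -0.9]
grip_width: 0.42
```

```bash
python3 -c "
from h import *
rep()"
```

```text
t 20.77 tcp [471.4 -84.3  67. ] r 134.2 phi -2.489 ydir -0.935 Ft 0.93 Fr 0.34 Fz -0.92 q6 0.51 w 0.42
```

>>> apply_moves([
  [3.6, 0.0027, -0.27, 0, 0.02],
  [3.6, 0.0027, -0.27, 0, 0.02],
  [3.6, 0.0027, -0.27, 0, 0.02],
  [3.6, 0.0027, -0.27, 0, 0.02],
  [3.6, 0.0027, -0.27, 0, 0.02],
  [3.6, 0.0027, -0.27, 0, 0.02],
])

```text
time_s: 21.27
eef_pos: [462.2, -70.5, 66.3]
ee_rot: [0.0, 0.967, 0.255, 0.0]
force: [0.1, -0.1, -0.2]
grip_width: 0.422
```

```bash
python3 -c "
from h import *
rep()"
```

```text
t 21.27 tcp [462.2 -70.5  66.3] r 134.1 phi -2.613 ydir -1.055 Ft 0.16 Fr -0.03 Fz -0.16 q6 0.65 w 0.422
```

>>> apply_moves([
  [3.6, 0.0027, -0.27, 0, 0.02],
  [3.6, 0.0027, -0.27, 0, 0.02],
  [3.6, 0.0027, -0.27, 0, 0.02],
  [3.6, 0.0027, -0.27, 0, 0.02],
  [3.6, 0.0027, -0.27, 0, 0.02],
  [3.6, 0.0027, -0.27, 0, 0.02],
])

```text
time_s: 21.77
eef_pos: [455.0, -55.9, 66.3]
ee_rot: [-0.0, 0.98, 0.197, -0.0]
force: [-0.6, -1.2, 0.4]
grip_width: 0.423
```

```bash
python3 -c "
from h import *
rep()"
```

```text
t 21.77 tcp [455.  -55.9  66.3] r 133.9 phi -2.735 ydir -1.175 Ft 0.87 Fr 1.01 Fz 0.45 q6 0.8 w 0.423
```

```bash
python3 m.py b3
```

```text
t 21.77 tcp [455.  -55.9  66.3] r 133.9 phi -2.735 ydir -1.175 Ft 0.87 Fr 1.01 Fz 0.45 q6 0.8 w 0.423
yel [([282, 181, 6, 9, 32], [284.78, 184.88])] [([307, 232, 13, 4, 36], [313.08, 233.25])]
red [([278, 189, 8, 14, 61], [281.79, 196.2])] [([291, 201, 18, 29, 204], [299.08, 217.12]), ([336, 208, 4, 28, 53], [337.66, 221.96])]
blk [([299, 220, 6, 17, 51], [301.94, 228.94])] [([190, 160, 35, 73, 1469], [207.82, 189.08])]
board rect ((593.2935180664062, -6.8579864501953125), (149.27455139160156, 88.91033935546875), 76.07579803466797)
```

View pics/b3.png

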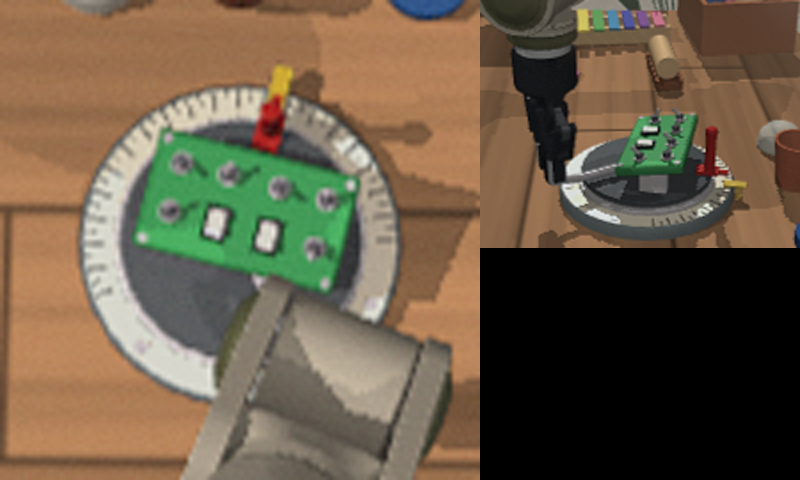

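>>> apply_moves([
  [3.6, 0.0027, -0.27, 0, 0.02],
  [3.6, 0.0027, -0.27, 0, 0.02],
  [3.6, 0.0027, -0.27, 0, 0.02],
  [3.6, 0.0027, -0.27, 0, 0.02],
  [3.6, 0.0027, -0.27, 0, 0.02],
  [3.6, 0.0027, -0.27, 0, 0.02],
])

```text
time_s: 22.37
eef_pos: [449.6, -40.7, 66.3]
ee_rot: [0.0, 0.99, 0.138, -0.0]
force: [-1.1, -1.6, 1.5]
grip_width: 0.423
```

```bash
python3 -c "
from h import *
rep()"
```

```text
t 22.37 tcp [449.6 -40.7  66.3] r 133.8 phi -2.855 ydir -1.295 Ft 1.28 Fr 1.49 Fz 1.46 q6 0.94 w 0.423
```

The lever has followed to about (555,177) in the side crop, and the board has not moved. Its outline gives -0.243 rad.

>>> apply_moves([
  [3.6, 0.0027, -0.27, 0, 0.02],
  [3.6, 0.0027, -0.27, 0, 0.02],
  [3.6, 0.0027, -0.27, 0, 0.02],
  [3.6, 0.0027, -0.27, 0, 0.02],
  [3.6, 0.0027, -0.27, 0, 0.02],
  [3.6, 0.0027, -0.27, 0, 0.02],
])

```text
time_s: 22.87
eef_pos: [446.0, -25.1, 66.3]
ee_rot: [0.0, 0.997, 0.078, -0.0]
force: [-2.3, -4.3, 1.9]
grip_width: 0.417
```

```bash
python3 -c "
from h import *
rep()"
```

```text
t 22.87 tcp [446.  -25.1  66.3] r 133.8 phi -2.975 ydir -1.415 Ft 3.85 Fr 2.96 Fz 1.94 q6 1.1 w 0.417
```

>>> apply_moves([
  [3.6, 0.0007, -0.135, 0, 0.01],
  [3.6, 0.0007, -0.135, 0, 0.01],
  [3.6, 0.0007, -0.135, 0, 0.01],
  [3.6, 0.0007, -0.135, 0, 0.01],
  [3.6, 0.0007, -0.135, 0, 0.01],
  [3.6, 0.0007, -0.135, 0, 0.01],
  [3.6, 0.0007, -0.135, 0, 0.01],
  [3.6, 0.0007, -0.135, 0, 0.01],
])

```text
time_s: 23.53
eef_pos: [444.9, -14.3, 66.3]
ee_rot: [0.0, 0.999, 0.038, -0.0]
force: [-1.9, -4.6, 1.3]
grip_width: 0.422
```

```bash
python3 -c "
from h import *
rep()"
```

```text
t 23.53 tcp [444.9 -14.3  66.3] r 133.6 phi -3.056 ydir -1.494 Ft 4.46 Fr 2.28 Fz 1.35 q6 1.2 w 0.422
```

>>> apply_moves([
  [3.6, 0.0007, -0.135, 0, 0.01],
  [3.6, 0.0007, -0.135, 0, 0.01],
  [3.6, 0.0007, -0.135, 0, 0.01],
  [3.6, 0.0007, -0.135, 0, 0.01],
  [3.6, 0.0007, -0.135, 0, 0.01],
  [3.6, 0.0007, -0.135, 0, 0.01],
  [3.6, 0.0007, -0.135, 0, 0.01],
  [3.6, 0.0007, -0.135, 0, 0.01],
])

```text
time_s: 24.2
eef_pos: [444.5, -3.6, 66.3]
ee_rot: [0.0, 1.0, -0.002, -0.0]
force: [-3.6, -7.0, 2.6]
grip_width: 0.425
```

```bash
python3 -c "
from h import *
rep()"
```

```text
t 24.2 tcp [444.5  -3.6  66.3] r 133.5 phi -3.136 ydir -1.574 Ft 6.95 Fr 3.59 Fz 2.63 q6 1.3 w 0.425
```

Push against angle fits 20 N/rad with the bite near φ=-2.83. At 0.31 rad past it the push is about 6.5 N net. A little further.

>>> apply_moves([
  [3.6, 0.0007, -0.135, 0, 0.01],
  [3.6, 0.0007, -0.135, 0, 0.01],
  [3.6, 0.0007, -0.135, 0, 0.01],
  [3.6, 0.0007, -0.135, 0, 0.01],
])

```text
time_s: 24.53
eef_pos: [444.5, 1.8, 66.3]
ee_rot: [0.0, 1.0, -0.022, -0.0]
force: [-3.0, -4.9, 1.6]
grip_width: 0.424
```

```bash
python3 -c "
from h import *
rep()"
```

```text
t 24.53 tcp [444.5   1.8  66.3] r 133.5 phi 3.106 ydir -1.614 Ft 5.03 Fr 2.81 Fz 1.56 q6 1.35 w 0.424
```

>>> apply_moves([
  [3.6, 0.0007, -0.135, 0, 0.01],
  [3.6, 0.0007, -0.135, 0, 0.01],
])

```text
time_s: 24.7
eef_pos: [444.6, 4.5, 66.3]
ee_rot: [0.0, 1.0, -0.031, -0.0]
force: [-3.6, -7.2, 1.7]
grip_width: 0.424
```

```bash
python3 -c "
from h import *
rep(); look('b4'); rep()"; python3 m.py b5
```

```text
t 24.7 tcp [444.6   4.5  66.3] r 133.6 phi 3.086 ydir -1.634 Ft 7.4 Fr 3.18 Fz 1.67 q6 1.38 w 0.424
t 24.8 tcp [444.6   4.6  66.3] r 133.6 phi 3.085 ydir -1.634 Ft 5.71 Fr 3.36 Fz 2.44 q6 1.38 w 0.424
t 24.8 tcp [444.6   4.6  66.3] r 133.6 phi 3.085 ydir -1.634 Ft 5.71 Fr 3.36 Fz 2.44 q6 1.38 w 0.424
yel [([282, 181, 6, 9, 34], [284.74, 184.91])] [([307, 232, 13, 4, 38], [313.16, 233.34])]
red [([278, 189, 8, 13, 60], [281.8, 196.03])] [([291, 201, 18, 29, 208], [299.06, 217.07]), ([336, 205, 4, 6, 8], [337.0, 207.38]), ([336, 212, 3, 2, 4], [336.75, 212.25]), ([337, 214, 3, 6, 9], [337.78, 216.56]), ([337, 220, 3, 16, 33], [338.03, 226.85])]
blk [([297, 258, 6, 22, 34], [299.76, 269.18])] [([190, 160, 31, 60, 886], [205.07, 181.58])]
board rect ((592.95068359375, -6.6821136474609375), (149.58302307128906, 89.15495300292969), 76.4225845336914)
```

View pics/b5.png

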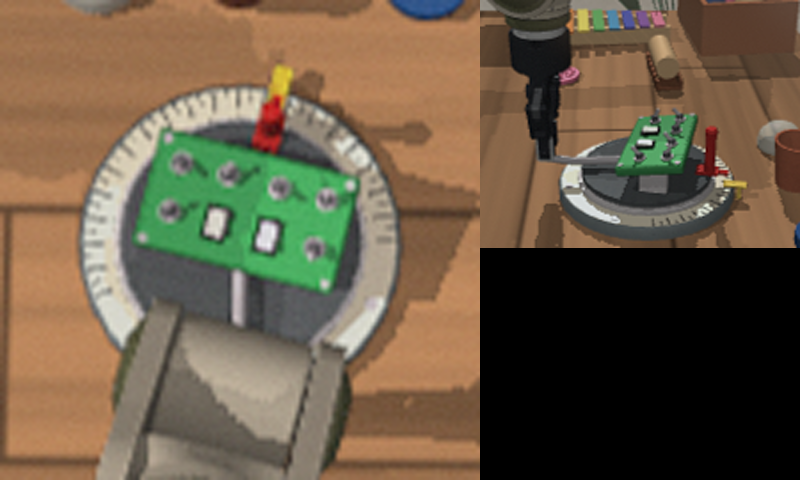

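Readings scatter by about 1 N. The fit puts the bite at about -2.87, so clamping is around 39 N. I'll go a little further, taking more readings.

>>> apply_moves([
  [3.6, 0.0007, -0.135, 0, 0.01],
  [3.6, 0.0007, -0.135, 0, 0.01],
])

```text
time_s: 25.07
eef_pos: [444.8, 7.1, 66.3]
ee_rot: [0.0, 0.999, -0.041, -0.0]
force: [-4.1, -6.8, 2.3]
grip_width: 0.423
```

>>> apply_moves([
  [3.6, 0.0007, -0.135, 0, 0.01],
])

```text
time_s: 25.15
eef_pos: [444.9, 8.4, 66.3]
ee_rot: [0.0, 0.999, -0.046, -0.0]
force: [-4.7, -6.6, 2.1]
grip_width: 0.422
```

>>> apply_moves([
  [3.6, 0.0007, -0.135, 0, 0.01],
])

```text
time_s: 25.23
eef_pos: [445.0, 9.8, 66.3]
ee_rot: [0.0, 0.999, -0.051, -0.0]
force: [-4.2, -6.4, 1.9]
grip_width: 0.424
```

>>> apply_moves([
  [3.6, 0.0007, -0.135, 0, 0.01],
])

```text
time_s: 25.32
eef_pos: [445.2, 11.1, 66.3]
ee_rot: [0.0, 0.998, -0.056, -0.0]
force: [-5.2, -6.1, 2.9]
grip_width: 0.418
```

```bash
python3 -c "
from h import *
rep()"
```

```text
t 25.32 tcp [445.2  11.1  66.3] r 133.6 phi 3.036 ydir -1.684 Ft 6.64 Fr 4.54 Fz 2.92 q6 1.45 w 0.418
```

The push has plateaued around 6–6.5 N once I evaluate it at the contact point. I'll check where the lever really stands.

```bash
python3 m.py b6
python3 - <<'E'
from h import *
s,y=st(); print(s['force'],s['wrist_torque'])
for tag in('b5','b6'):
    t=cv2.imread(f'pics/{tag}_t.png')[:,:,::-1]; g=t.astype(int)
    for v in range(234,246):
        row=g[v,262:290]; b=row.sum(1); sat=row.max(1)-row.min(1)
        w=np.where((b>420)&(sat<45))[0]
        if len(w): 
            u=262+(w*1.0).mean(); p=onz('top',u,v,46); d=p[:2]-C0; print(tag,v,round(u,2),len(w),p[:2].round(1),round(np.arctan2(d[1],d[0]),3))
E
```

```text
t 25.32 tcp [445.2  11.1  66.3] r 133.6 phi 3.036 ydir -1.684 Ft 6.64 Fr 4.54 Fz 2.92 q6 1.45 w 0.418
yel [([282, 181, 6, 9, 34], [284.74, 184.91])] [([307, 232, 13, 4, 38], [313.16, 233.34])]
red [([278, 189, 8, 14, 66], [281.94, 196.15])] [([291, 201, 18, 29, 209], [299.07, 217.07]), ([336, 205, 4, 6, 10], [337.1, 207.9]), ([336, 212, 4, 24, 48], [337.85, 224.04])]
blk [([277, 234, 4, 13, 35], [278.37, 239.2]), ([294, 258, 6, 22, 34], [297.15, 268.12])] [([190, 160, 31, 58, 911], [205.52, 181.94])]
board rect ((592.9506225585938, -6.68212890625), (149.58299255371094, 89.15496826171875), 76.42254638671875)
[-5.05035735 -5.00213383  3.95322355] [-0.86214472  0.65439913 -0.05988341]
b5 234 274.0 3 [548.3  -1.1] 3.08
b5 235 274.0 3 [545.3  -1.1] 3.086
b5 236 274.0 3 [542.4  -1.1] 3.092
b5 237 274.0 3 [539.4  -1.2] 3.096
b5 238 274.0 3 [536.5  -1.2] 3.1
b5 239 274.0 3 [533.5  -1.2] 3.104
b5 240 274.0 3 [530.6  -1.2] 3.107
b5 241 274.0 3 [527.7  -1.3] 3.109
b5 242 274.0 3 [524.7  -1.3] 3.112
b5 243 274.0 3 [521.8  -1.3] 3.114
b5 244 274.0 3 [518.8  -1.4] 3.116
b5 245 274.5 2 [515.9  -2.9] 3.141
b6 234 273.5 2 [5.483e+02 4.000e-01] 3.031
b6 235 273.5 2 [5.453e+02 4.000e-01] 3.042
b6 236 273.5 2 [5.424e+02 3.000e-01] 3.051
b6 237 273.5 2 [5.394e+02 3.000e-01] 3.059
b6 238 273.5 2 [5.365e+02 3.000e-01] 3.065
b6 239 273.5 2 [5.335e+02 3.000e-01] 3.071
b6 240 273.0 3 [530.6   1.7] 3.045
b6 241 273.0 3 [527.6   1.7] 3.051
b6 242 273.0 3 [524.7   1.6] 3.057
b6 243 273.0 3 [521.7   1.6] 3.062
b6 244 273.0 3 [518.8   1.6] 3.066
b6 245 273.0 3 [515.9   1.5] 3.07
```

View pics/b6.png

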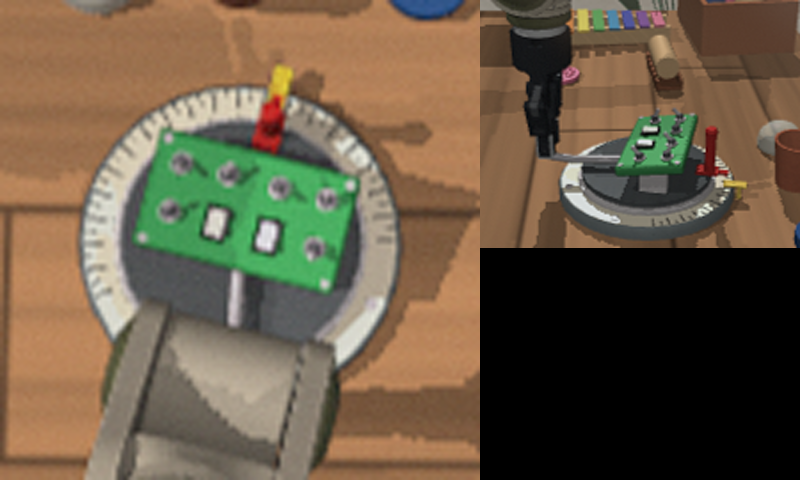

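The lever arm in the top view moved from about 3.10 to 3.06 rad, so it follows, and the board is unchanged. Fitting all readings at the contact point gives roughly 34–38 N now, so I'll advance another 0.06 rad, reading each step.

>>> apply_moves([
  [3.6, 0.0007, -0.135, 0, 0.01],
  [3.6, 0.0007, -0.135, 0, 0.01],
])

```text
time_s: 25.58
eef_pos: [445.5, 13.8, 66.3]
ee_rot: [0.0, 0.998, -0.066, -0.0]
force: [-5.0, -6.4, 2.8]
grip_width: 0.423
```

>>> apply_moves([
  [3.6, 0.0007, -0.135, 0, 0.01],
])

```text
time_s: 25.67
eef_pos: [445.6, 15.1, 66.3]
ee_rot: [0.0, 0.997, -0.071, -0.0]
force: [-5.1, -6.9, 3.1]
grip_width: 0.42
```

>>> apply_moves([
  [3.6, 0.0007, -0.135, 0, 0.01],
])

```text
time_s: 25.75
eef_pos: [445.8, 16.5, 66.3]
ee_rot: [0.0, 0.997, -0.076, -0.0]
force: [-4.3, -6.8, 2.7]
grip_width: 0.421
```

>>> apply_moves([
  [3.6, 0.0007, -0.135, 0, 0.01],
])

```text
time_s: 25.83
eef_pos: [446.0, 17.8, 66.3]
ee_rot: [0.0, 0.997, -0.081, -0.001]
force: [-5.1, -7.4, 2.9]
grip_width: 0.418
```

>>> apply_moves([
  [3.6, 0.0007, -0.135, 0, 0.01],
])

```text
time_s: 25.92
eef_pos: [446.2, 19.1, 66.3]
ee_rot: [0.0, 0.996, -0.086, -0.001]
force: [-5.5, -7.7, 4.4]
grip_width: 0.419
```

```bash
python3 -c "
from h import *
rep()"
```

```text
t 25.92 tcp [446.2  19.1  66.3] r 133.6 phi 2.976 ydir -1.744 Ft 8.55 Fr 4.17 Fz 4.41 q6 1.52 w 0.419
```

>>> apply_moves([
  [3.6, 0.0007, -0.135, 0, 0.01],
])

```text
time_s: 26.0
eef_pos: [446.4, 20.5, 66.3]
ee_rot: [0.0, 0.996, -0.091, -0.001]
force: [-4.2, -7.7, 3.9]
grip_width: 0.421
```

>>> apply_moves([
  [3.6, 0.0007, -0.135, 0, 0.01],
])

```text
time_s: 26.08
eef_pos: [446.7, 21.8, 66.3]
ee_rot: [0.0, 0.995, -0.096, -0.001]
force: [-5.5, -7.5, 3.6]
grip_width: 0.422
```

```bash
python3 -c "
from h import *
rep()"; python3 m.py b7
```

```text
t 26.08 tcp [446.7  21.8  66.3] r 133.6 phi 2.956 ydir -1.764 Ft 8.38 Fr 4.02 Fz 3.61 q6 1.55 w 0.422
t 26.08 tcp [446.7  21.8  66.3] r 133.6 phi 2.956 ydir -1.764 Ft 8.38 Fr 4.02 Fz 3.61 q6 1.55 w 0.422
yel [([282, 181, 6, 9, 35], [284.8, 184.97])] [([307, 232, 13, 4, 39], [313.15, 233.36])]
red [([278, 189, 8, 14, 65], [281.92, 196.49])] [([291, 201, 18, 29, 207], [299.1, 217.01]), ([336, 205, 4, 6, 9], [337.11, 207.67]), ([336, 212, 4, 10, 13], [337.23, 216.0]), ([337, 223, 3, 13, 27], [337.96, 228.89])]
blk [([275, 234, 5, 13, 43], [276.88, 240.16]), ([289, 257, 7, 23, 42], [292.48, 267.4])] [([190, 160, 32, 56, 954], [206.62, 181.69])]
board rect ((592.9588623046875, -6.6084442138671875), (149.73007202148438, 89.1736831665039), 76.42259979248047)
```

The push is about 7.5–8 N and the board is unmoved at 76.4°. I'll back off to centre the knob, then lift away.

>>> apply_moves([
  [3.6, 0, 0.2, 0, 0],
  [3.6, 0, 0.2, 0, 0],
  [3.6, 0, 0.15, 0, 0],
  [4.5, 0, 0, 0, 0],
  [4.5, 0, 0, 0, 0],
  [4.5, 0, 0, -1, 0],
  [4.5, 0, 0, -3, 0],
  [4.5, 0, 0, -3, 0],
  [4.5, 0, 0, -3, 0],
  [4.5, -3, 0, -2, 0],
  [4.5, -3, 0, -2, 0],
  [4.5, -3, 0, 0, 0],
])

```text
time_s: 27.18
eef_pos: [357.8, 34.0, 209.0]
ee_rot: [0.0, 0.995, -0.096, 0.003]
force: [0.5, -0.2, 0.8]
grip_width: 0.525
```

>>> apply_moves([
  [4.5, 0, 3, 0, 0],
  [4.5, 0, 3, 0, 0],
  [4.5, 0, 3, 0, 0],
  [4.5, 0, 3, 0, 0],
  [4.5, 0, 3, 0, 0],
  [4.5, 0, 3, 0, 0],
  [4.5, 0, 3, 0, 0],
  [4.5, 0, 3, 0, 0],
  [4.5, 0, 0, 0, 0],
  [4.5, 0, 0, 0, 0],
])

```text
time_s: 28.02
eef_pos: [311.6, -202.4, 206.1]
ee_rot: [-0.0, 0.995, -0.097, -0.0]
force: [0.3, 0.6, -0.4]
grip_width: 0.524
```

```bash
python3 m.py b8
python3 - <<'E'
from h import *
t=cv2.imread('pics/b8_t.png')[:,:,::-1].copy(); s=cv2.imread('pics/b8_s.png')[:,:,::-1].copy()
C=np.array([577.9,-2.5])
for n,p in(('tab',onz('top',284.6,185.5,22)),('tabS',onz('side',313.15,233.35,22)),('knobT',None)):
    if p is None: continue
    d=p[:2]-C; print(n,p.round(1),round(np.hypot(*d),1),round(np.arctan2(d[1],d[0]),3))
E
```

```text
t 28.02 tcp [ 311.6 -202.4  206.1] r 332.8 phi -2.499 ydir -1.766 Ft -0.31 Fr -0.56 Fz -0.4 q6 0.87 w 0.524
yel [([282, 181, 6, 9, 31], [284.71, 184.87])] [([307, 232, 13, 4, 36], [313.08, 233.25])]
red [([278, 189, 8, 14, 55], [281.87, 196.35])] [([291, 201, 18, 29, 208], [299.08, 217.09]), ([336, 205, 4, 20, 34], [337.41, 215.12]), ([337, 226, 3, 10, 20], [338.15, 230.1])]
blk [([300, 217, 5, 20, 49], [302.51, 227.14]), ([267, 266, 7, 7, 44], [269.95, 268.93])] [([203, 201, 9, 17, 133], [207.12, 208.88])]
board rect ((593.4257202148438, -6.8387908935546875), (149.3039093017578, 88.58540344238281), 76.01087951660156)
tab [699.3 -31.9  22. ] 125.0 -0.237
tabS [698.7 -29.8  22. ] 123.8 -0.222
```

View pics/b8.png

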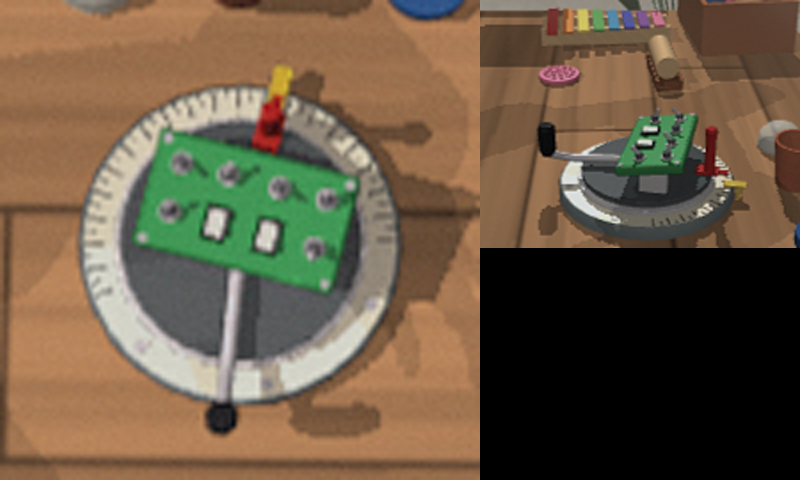

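View pics/b8_t.png

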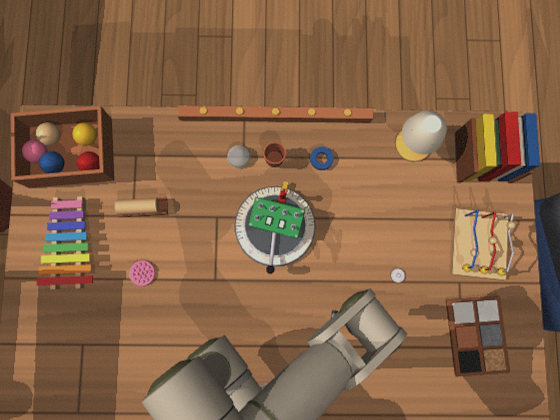

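Run:
```python
from h import *
p=onz('side',207.12,208.88,74); d=p[:2]-C0; print('knob',p.round(1),np.hypot(*d).round(1),np.arctan2(d[1],d[0]).round(3))
a=cv2.imread('pics/side0.png').astype(int);b=cv2.imread('pics/b8_s.png').astype(int)
s=ctrl.sense(); print(s['time_s'],abs(s['dq']).max())
ctrl.finish_job(); print('done')
```

```text
knob [445.    9.5  74. ] 133.6 3.049
28.1167 0.01772167795653948
the job is handed in; nothing more can be done
done
```

The job is handed in at about 28 s. I expect it to pass, but I can't measure clamping force directly.

**What I did:** I gripped the knob and swung the lever anticlockwise to about +1.12 rad of the head's -x, where it is surely slack. The board did not move while I did this. I then turned the head by its peg about 1.06 rad clockwise onto the yellow tab, and pushed the knob clockwise again until the push was about 7.5–8 N. Then I backed off and moved the arm clear.

**Last checks:**
- **Board angle:** the green outline gives about -0.244 rad. The tab reads -0.237 rad from the top camera and -0.222 rad from the side camera. The gap is at most about 0.02 rad, against 0.05 allowed, and the board did not shift during tightening.
- **Clamp tightness:** single force readings scattered by about 1 N. The final push suggests roughly 45 N, and the angle past the estimated bite suggests 40–50 N. The bite point itself was uncertain by about 0.05 rad.
- **Knob position:** after release the side view puts the knob at 3.05 rad, while I expected about 3.0 from the finger position. That is partly camera bias. If the lever did spring back, it would take off at most about 6 N, which still leaves it above the 30 N minimum.
- **Other things on the shelf:** the beech roller, glass dome, spinner coin, bumpy disc, stacking ring and cup look unmoved in the last top picture. I compared these by eye, not by measurement. The gripper was open and clear of everything.

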